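# Turn the tote and stack it

### The job

Push the empty tote round on the bench turntable, without lifting it off, until its pull tab points the opposite way to the full tote's tab. Then lift it over and set it down on the full tote, without dropping it, so that it stacks: fully seated on the ledges, level, and not nested. Leave the full tote, the spray can, the grinding wheel and the hammer where they are.

Things in the scene. Friction and masses are not known exactly. Their poses are not given: they have to be found in the camera images.
- empty_tote: Empty stack-nest tote, plain grey open box: 160 (own x) x 68 (own y) mm at the rim, 65 high. Origin: centre of its underside. Top 18 mm: upright band 4 mm thick, inside 152 x 60, good to grip across the 68 mm. Below, 3 mm walls taper to an underside 144 x 52. Floor 4 mm. A pull tab juts from its -x end. Starts mid-turntable, tab within 70 degrees of pointing at the robot. 0.24-0.39 kg.
- empty_tab (a point): Top centre of the empty tote's pull tab (14 long, 36 wide, 6 thick, flush with the rim): x = -87, y = 0, z = 65 mm in the tote's frame, same axes. Underneath, the last 26 mm of the tab end is one middle tongue 18 mm wide, that of the other end two outer legs, so it sinks in and nests with tabs at the same end, and stacks with tabs at opposite ends.
- full_tote: The full tote, loose on the bench, same shape and frame as the empty one; tab within 25 degrees of pointing at the robot. A loose dark steel angle, 80 mm long, 32 high, lies in it; 0.6 kg in all. When stacked, tabs opposite, the upper tote's origin is 59 mm above this one's, over it with about 4 mm of play each way.
- full_tab (a point): Top centre of the full tote's pull tab: x = -87, y = 0, z = 65 mm in its frame, same axes. Each tote has flat ledges inside, 6 mm below the rim, reaching 22 mm in from the end walls: at the tab end one in each corner (16 mm wide), at the plain end one in the middle (22 mm wide). A stacked tote's feet rest on them.
- turntable: Bench turntable, base fixed, left or right of the full tote. Origin: on the vertical turning axis, at bench level; x points away from the robot and does not turn. Its steel disc, radius 100 mm, top 44 mm above the bench, spins freely without limit or detents (about 0.02 N m). Four 12 mm high stops hold a tote central with 2 to 5 mm of play: pushed sideways near an end it takes the disc round.
- spray_can: White spray can, 54 mm across, 150 mm tall, upright. Origin: centre of its underside. Bystander.
- grinding_wheel: Dark grinding wheel, 115 mm across, 7 mm thick, lying flat. Origin: centre of its underside. Bystander.
- hammer: Hammer about 200 mm long lying on the bench beyond the totes. Its own x runs along the handle to the head. Bystander.
There are look-alikes about, which are no part of the job. Leave any green, orange or purple look-alike of the empty_tote alone.

How it is judged:
By the outcome, as a careful person would: the job done as asked, in the order asked, and still so for the second after the job is handed in, with the robot touching nothing.
It also fails if it takes over 64 s, if anything falls off the work surface, if the arm or the gripper's body presses on something with over 40 N, if the wrist force passes 120 N, or if a joint passes its speed limit or range.

### The arm

A 6-joint arm with a two-finger parallel gripper is mounted at the origin on the work surface. World frame = base frame: x ahead of the robot, y to its left, z up, the work surface at z = 0. Lengths are in m, angles in rad, forces in N, time in s.
With the tool pointing down it reaches from about 0.3 to 0.825 m from the base axis. Payload 5.4 kg.
Tool frame: the origin (TCP) lies at the very end of the fingers, on their centre line; the grasp point (between the pads) lies 19 mm behind it; z points along the fingers, x is the direction in which the jaws open and shut, and the axes are right-handed (so a half turn about z gives the same grasp; the last joint's range is limited). The gripper opens to 92 mm and grips with 3 to 60 N. Pads are 20 mm wide; open, the fingers measure 128 mm over their backs; the gripper's body (75 mm by 189 mm) begins 69 mm behind the grasp point.
Start: joints at [-1.353, 0.158, 1.597, -0, 1.386, -0.21], TCP at [0.239, -0.523, 0.215] pointing down, gripper open.
Joint ranges: [-2.91, 2.91], [-0.94, 2.29], [0.18, 2.7], [-1.29, 4.43], [0.17, 2.64], [-3, 3]. Speed limits (rad/s): [2.57, 2.57, 3.14, 3.14, 3.14, 3.14].

### API

Orientations are given as a rotation vector (axis times angle).
In Python, from workcell import bot gives the robot as it stands. Calls block until the motion is done:
- bot.goto(position, orientation): joint-space move of the TCP to a pose.
- bot.line_to(position, rot=None, max_speed=0.15): straight line of the TCP; rot=None keeps the orientation; max_speed is the mean speed in m/s.
- bot.set_joints(angles): joint-space move.
- bot.set_gripper(opening, newtons=None): opening from 0.0 (shut) to 1.0 (fully open); newtons is the grip in N (None keeps the last); returns when the fingers have stopped.
- bot.hold(seconds).
- bot.inverse_kinematics(position, orientation): joint angles nearest the present ones, or None.
- bot.read_camera(name): name is "side" or "top" or "wrist"; returns a dict with "pixels" (400x640x3 uint8, blue, green, red), "fx", "fy", "cx", "cy" (pixels), "k1" (the pictures are not rectified: a ray, as slopes to the right and down, at radius r is drawn at 1 + k1 r^2 times it, then the intrinsics apply), "R" (3x3) and "t" (3): a world point X has camera coordinates R X + t. Camera axes: x right, y down, z forward; pixel columns grow to the right and rows downward; lengths in m; the calibration is good to about 2 mm. A picture is of the moment at which its call begins. There is no depth.
A pose or a line that the arm cannot do raises bot.MotionError and nothing moves.
- bot.job_done(): hands the job in, once; it reports no verdict.
Readings, each from a call of its own:
- bot.current_clock(): time.
- bot.current_joints(): joint angles.
- bot.current_joint_vel(): joint speeds.
- bot.current_effort(): joint torques, N m.
- bot.current_ee_pos(): TCP position.
- bot.current_tool_rot(): TCP orientation.
- bot.current_contact_force(): force on the tool from outside, world axes, zero at the start.
- bot.current_ft_torque(): the same for the moment, N m.
- bot.current_opening(): opening from 0.0 (shut) to 1.0 (fully open).
Only numpy, scipy, OpenCV 4.12 (cv2) and the standard library are available. Lean on these libraries where they do the work, as an engineer would, in place of code of your own. Each camera call takes 0.05 s, during which the arm holds its last target. There are 200 camera calls.

## Working session

There is one attempt and no reset: what is moved stays moved. The work goes in short steps, each a Python script; the robot and the scene stay as the last script left them, time stands still between calls to the robot, and variables do not carry over. Pictures are saved under pics/ and viewed, about 8 in all and at most 12, crops included, and the job is handed in when it is done.

```bash
mkdir -p pics; ls; cat > h.py <<'E'
import numpy as np, cv2
from workcell import bot
def snap(name, fn=None):
    c=bot.read_camera(name)
    if fn: cv2.imwrite('pics/'+fn,c['pixels'])
    return c
def ray(c,u,v):
    K=np.array([[c['fx'],0,c['cx']],[0,c['fy'],c['cy']],[0,0,1]])
    d=np.array([(u-c['cx'])/c['fx'],(v-c['cy'])/c['fy']]); s=d.copy()
    for _ in range(20): s=d/(1+c['k1']*(s@s))
    R=np.array(c['R']);t=np.array(c['t'])
    return -R.T@t, R.T@np.array([s[0],s[1],1.])
def onz(c,u,v,z):
    o,d=ray(c,u,v); return o+d*(z-o[2])/d[2]
def proj(c,X):
    p=np.array(c['R'])@np.array(X)+np.array(c['t']); s=p[:2]/p[2]; s=s*(1+c['k1']*(s@s))
    return np.array([c['fx']*s[0]+c['cx'],c['fy']*s[1]+c['cy']])
def tri(c1,p1,c2,p2):
    o1,d1=ray(c1,*p1);o2,d2=ray(c2,*p2)
    s=np.linalg.lstsq(np.c_[d1,-d2],o2-o1,rcond=None)[0]
    a=o1+d1*s[0];b=o2+d2*s[1]; return (a+b)/2,np.linalg.norm(a-b)
E
python3 - <<'E'
from h import *
import pickle
C={n:snap(n) for n in('top','side','wrist')}
pickle.dump(C,open('c0.pkl','wb'))
for n,c in C.items():
    cv2.imwrite(f'pics/{n}0.png',c['pixels'])
    R=np.array(c['R']);print(n,-R.T@c['t'],R[2],c['fx'],c['k1'])
print(bot.current_clock(),bot.current_tool_rot(),bot.current_ee_pos(),bot.current_contact_force())
E
```

```text
pics
top [ 0.47013071 -0.00583202  1.16778164] [ 0.06850624  0.01110513 -0.99758888] 425.6646104144283 -0.08531739309060836
side [-0.19197326 -1.13032602  0.97775643] [ 0.46172543  0.69981059 -0.54504565] 504.6127926717641 -0.11932438395301619
wrist [ 0.3074079  -0.49090988  0.38328302] [-0.24413618 -0.1099226  -0.96349081] 288.53542932239037 -0.030189914296860215
0.15 [-2.64155465e+00  1.69874228e+00  1.59118155e-03] [ 0.23841919 -0.52273168  0.21387084] [-0.03703244 -0.80569456  0.75900929]
```

View pics/top0.png

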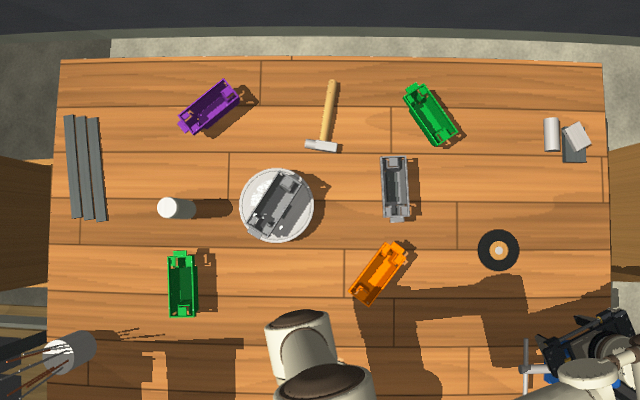

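View pics/side0.png

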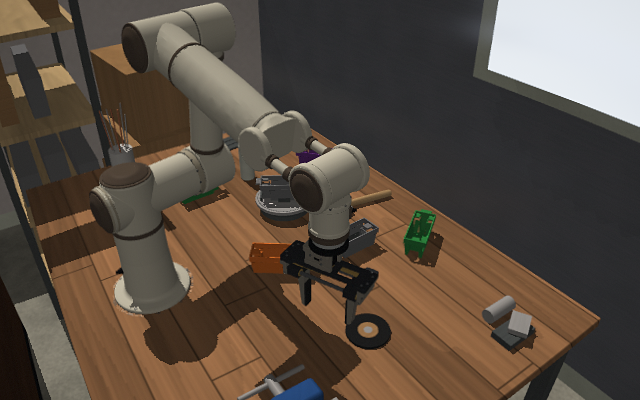

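Top view: the candidates are grey tote on the turntable (279,204), grey tote on the bench (396,188), purple (210,107), green (430,115) and (183,284), and orange (380,273). By description, the empty tote is the grey one on the turntable at (279,204), and the full tote is (396,188). The can is at (170,208), the wheel at (498,250) and the hammer at (325,120). In the side view the arm hides much of the scene; both grey totes are partly visible, at (285,190) and (362,237).

```bash
python3 - <<'E'
from h import *
import pickle
C=pickle.load(open('c0.pkl','rb'));c=C['top']
im=c['pixels'][140:250,230:430]
cv2.imwrite('pics/crop0.png',cv2.resize(im,None,fx=4,fy=4,interpolation=cv2.INTER_CUBIC))
for n,p,z in[('disc',(276.5,205),.044),('empty',(279,204),.109),('full',(396,188),.065),('can',(168,208),.15),('wheel',(498,250),.007),('hamhead',(322,146),.02),('hamend',(333,82),.015),('orange',(380,273),.065),('orangetop',(400,243),.065),('green2',(430,115),.065)]:
    print(n,onz(c,*p,z).round(3))
E
```

```text
disc [0.52  0.138 0.044]
empty [0.52  0.123 0.109]
full [ 0.566 -0.175  0.065]
can [0.506 0.39  0.15 ]
wheel [ 0.404 -0.466  0.007]
hamhead [0.683 0.019 0.02 ]
hamend [ 0.865 -0.009  0.015]
orange [ 0.347 -0.134  0.065]
orangetop [ 0.424 -0.186  0.065]
green2 [ 0.761 -0.266  0.065]
```

View pics/crop0.png

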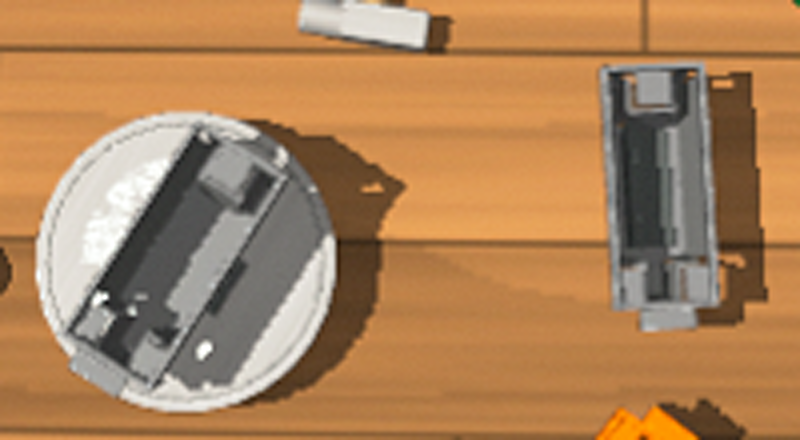

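The crop shows the empty tote's tab at full-image (254,233), so it points towards the robot and left, about 144°. The full tote's tab is at (397,219.5), about −176°, and the angle is lying inside it. The choice is confirmed. I'll turn the empty tote's tab clockwise by about 140°. First, two wrist views.

```bash
cat >> h.py <<'E'
from scipy.spatial.transform import Rotation as Ro
def rot(a):
    "tool down, jaw axis at world angle a (deg)"
    return (Ro.from_euler('z',a,degrees=True)*Ro.from_matrix(np.diag([1.,-1,-1]))).as_rotvec()
E
python3 - <<'E'
from h import *
import pickle
bot.goto([.50,-.10,.30],rot(20)); B=snap('wrist')
bot.goto([.50,.06,.30],rot(54)); A=snap('wrist')
T=snap('top'); S=snap('side','side1.png')
pickle.dump((A,B,T,S),open('c1.pkl','wb'))
cv2.imwrite('pics/A.png',A['pixels']);cv2.imwrite('pics/B.png',B['pixels'])
print(bot.current_clock(),bot.current_joints())
E
```

```text
2.8667 [-1.23995093e-01 -7.39456296e-02  1.66975125e+00 -4.23224797e-04
  1.54589618e+00 -1.06291527e+00]
```

View pics/A.png

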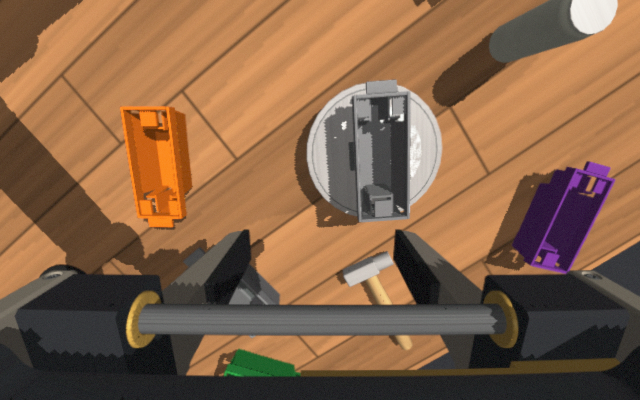

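View pics/B.png

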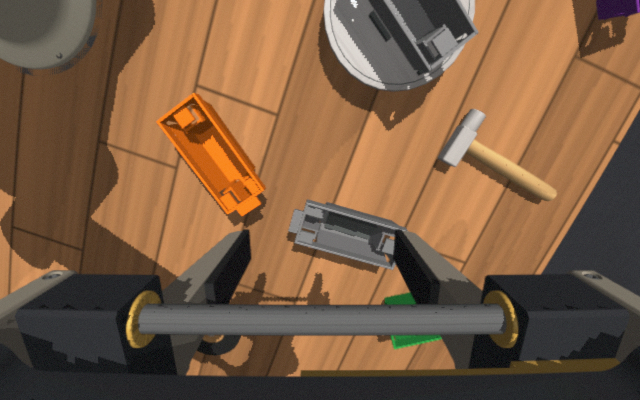

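View A: the empty tote's rim corners are near (356,93), (409,93), (409,219) and (358,221), with the tab at (381,86), and the disc is centred near (374,153). View B: the full tote spans (300,205)–(400,265) with its tab at (296,222). Next, one enlarged composite for accurate corners.

```bash
python3 - <<'E'
from h import *
import pickle
A,B,T,S=pickle.load(open('c1.pkl','rb'))
f=lambda c,x,y,w,h,k:cv2.resize(c['pixels'][y:y+h,x:x+w],None,fx=k,fy=k,interpolation=cv2.INTER_CUBIC)
im=np.zeros((600,800,3),np.uint8)
a=f(A,300,75,150,150,4);im[:600,:600]=a       # A: x=300+u/4,y=75+v/4
b=f(B,285,195,120,80,3.33)
cv2.imwrite('pics/cA.png',a)
bb=f(B,284,192,120,80,5)
tt=f(T,370,145,50,80,5)
o=np.zeros((400,800,3),np.uint8);o[:,:600]=bb;o[:,600:]=tt[:400,25:225]
cv2.imwrite('pics/cB.png',o)
E
```

```text
(no output)
```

View pics/cA.png

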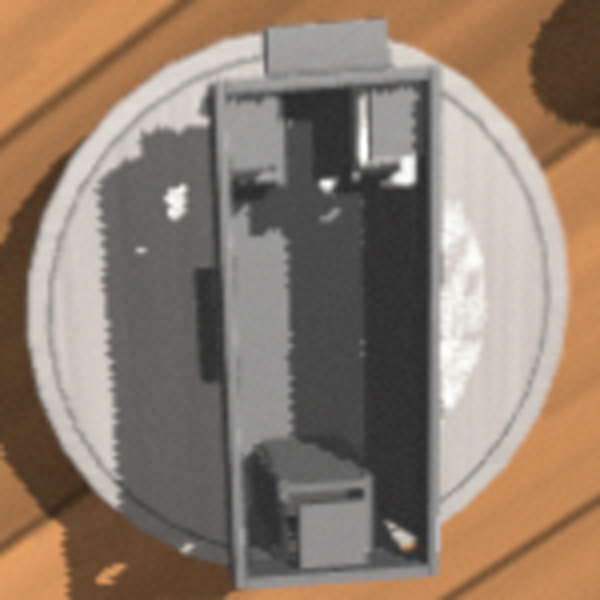

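View pics/cB.png

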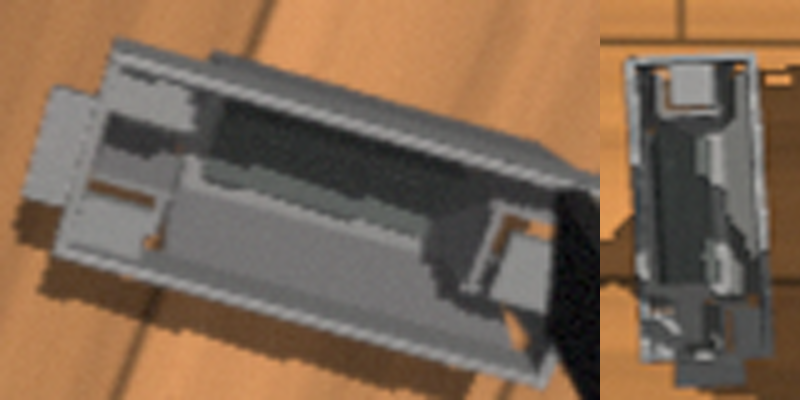

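```bash
python3 - <<'E'
from h import *
import pickle
A,B,T,S=pickle.load(open('c1.pkl','rb'))
g=lambda p,x,y,k:(x+(p[0]+.5)/k-.5,y+(p[1]+.5)/k-.5)
# tab-left.. order matched: (plain,side1),(plain,side2),(tab,side2),(tab,side1),tab
eT=[(200,130),(285,178),(152,385),(70,332),(97,373)]
eA=[(438,573),(239,587),(217,83),(438,70),(328,47)]
fT=[(602,67),(703,65),(717,303),(614,308),(668,318)]
fB=[(597,180),(543,385),(57,257),(118,42),(60,147)]
fB=[(597,180),(543,385),(57,257),(118,42),(60,147)]
def run(nm,pT,pW,W,gw,z):
    best=[]
    print(nm)
    for a,b in zip(pT,pW):
        X,e=tri(T,g(a,230,140,4),W,gw(b)); print('tri',X.round(4),'gap',round(e,4))
    P=np.array([onz(W,*gw(b),z) for b in pW]);Q=np.array([onz(T,*g(a,230,140,4),z) for a in pT])
    for n,P in(('wrist',P),('top',Q)):
        print(n,P[:,:2].round(4).tolist(),'lens',[round(np.linalg.norm(P[i]-P[(i+1)%4]),4) for i in range(4)])
        d=P[4]-P[:4].mean(0); m=(P[2]+P[3]-P[0]-P[1])/2
        print('  centre',P[:4].mean(0).round(4),'tab ang',np.degrees(np.arctan2(d[1],d[0])).round(1),np.degrees(np.arctan2(m[1],m[0])).round(1))
run('empty',eT,eA,A,lambda p:g(p,300,75,4),.109)
run('full',fT,[fB[3],fB[2]]and fB,B,lambda p:g(p,284,192,5),.065)
# disc centre from crop A: outline left 28, right 568 (top hidden?) 
c=A
for p in[(28,310),(568,300)]: print('disc',onz(c,*g(p,300,75,4),.044).round(4))
cs=A['pixels'];d=[(28,310),(568,300),(110,105),(470,50),(535,180),(60,430)]
P=np.array([onz(A,*g(p,300,75,4),.044)[:2] for p in d])
s=np.linalg.lstsq(np.c_[2*P,np.ones(len(P))],(P**2).sum(1),rcond=None)[0];print('circle',s[:2],np.sqrt(s[2]+s[:2]@s[:2]))
E
```

```text
empty
tri [0.598  0.1224 0.1269] gap 0.0029
tri [0.5698 0.0692 0.1143] gap 0.0006
tri [0.4373 0.1662 0.0025] gap 0.0001
tri [0.4715 0.1982 0.136 ] gap 0.0031
tri [0.4479 0.183  0.1169] gap 0.0014
wrist [[0.6067, 0.1248], [0.5719, 0.0689], [0.4377, 0.1521], [0.473, 0.2071], [0.4486, 0.1842]] lens [np.float64(0.0659), np.float64(0.1579), np.float64(0.0653), np.float64(0.157)]
  centre [0.5223 0.1382 0.109 ] tab ang 148.1 148.3
top [[0.5999, 0.1231], [0.5701, 0.0693], [0.4403, 0.1504], [0.4726, 0.2024], [0.4473, 0.185]] lens [np.float64(0.0615), np.float64(0.1531), np.float64(0.0612), np.float64(0.15)]
  centre [0.5207 0.1363 0.109 ] tab ang 146.5 148.1
full
tri [ 0.6532 -0.1382  0.0359] gap 0.0021
tri [ 0.6509 -0.1989  0.0686] gap 0.0017
tri [ 0.4958 -0.2073  0.0718] gap 0.0011
tri [ 0.4921 -0.1429  0.055 ] gap 0.0006
tri [ 0.4859 -0.1769  0.064 ] gap 0.0009
wrist [[0.6407, -0.1317], [0.6531, -0.1997], [0.4967, -0.2103], [0.492, -0.1401], [0.4864, -0.1765]] lens [np.float64(0.0692), np.float64(0.1567), np.float64(0.0703), np.float64(0.149)]
  centre [ 0.5706 -0.1704  0.065 ] tab ang -175.9 -176.4
top [[0.649, -0.1339], [0.651, -0.2001], [0.4954, -0.2086], [0.4916, -0.1417], [0.4854, -0.1767]] lens [np.float64(0.0663), np.float64(0.1558), np.float64(0.067), np.float64(0.1575)]
  centre [ 0.5717 -0.1711  0.065 ] tab ang -176.2 -177.0
disc [0.4616 0.0603 0.044 ]
disc [0.5749 0.2226 0.044 ]
circle [0.51657059 0.14198064] 0.09841154413667319
```

Wrist and top views agree to about 2 mm: the empty tote is centred at (0.522,0.138) with its tab at 148°. The full tote is at about (0.5725,−0.170) with its tab at −176.6°. The tab triangulates to a height of 0.117 for the empty tote and 0.064 for the full one. Now I'll put the fingertips inside the tab end of the rim band, with little side clearance, and push the side wall round to about 3.4°.

```bash
cat >> h.py <<'E'
def arc(c,r,a0,a1,z,n,v=.035):
    for a in np.linspace(a0,a1,n+1)[1:]:
        t=np.radians(a); bot.line_to([c[0]+r*np.cos(t),c[1]+r*np.sin(t),z],rot(a-90),max_speed=v)
E
python3 - <<'E'
from h import *
c=np.array([.521,.139]);r=.038;a=148.
t=np.radians(a);p=c+r*np.array([np.cos(t),np.sin(t)])
F=lambda s:print(s,bot.current_contact_force().round(2),round(bot.current_clock(),2))
F('start')
bot.set_gripper(.2,5)
print(bot.current_opening())
bot.goto([*p,.135],rot(a-90));F('above')
bot.line_to([*p,.108],max_speed=.06);F('rim')
f=bot.current_contact_force()
if abs(f[2])<4:
    bot.line_to([*p,.096],max_speed=.04);F('in')
    f=bot.current_contact_force()
    if abs(f[2])<4:
        c=np.array([.519,.140])
        arc(c,r,a,110,.096,2);F('110')
        snap('top','t110.png')
        import pickle
        pickle.dump(snap('wrist','w110.png'),open('w110.pkl','wb'))
print(bot.current_ee_pos(),bot.current_joints())
T=cv2.imread('pics/t110.png')
if T is not None:
    w=cv2.imread('pics/w110.png'); o=cv2.resize(T[140:260,220:350],None,fx=3,fy=3)
    k=np.zeros((400,800,3),np.uint8);k[:360,:390]=o;k[:256,390:]=cv2.resize(w,(410,256));cv2.imwrite('pics/k110.png',k)
E
```

```text
start [ 0.46 -0.97  0.22] 2.87
0.2022474874729395
above [-0.23  0.85 -0.25] 4.81
rim [-0.28 -0.17 -0.07] 5.41
in [-0.1  -0.    0.19] 5.86
110 [ 0.44 -0.21 -1.27] 6.87
[0.50586906 0.17565676 0.09601677] [ 1.08298481e-01  1.81646049e-01  1.81802957e+00  1.70153206e-04
  1.14189613e+00 -2.42674624e-01]
```

View pics/k110.png

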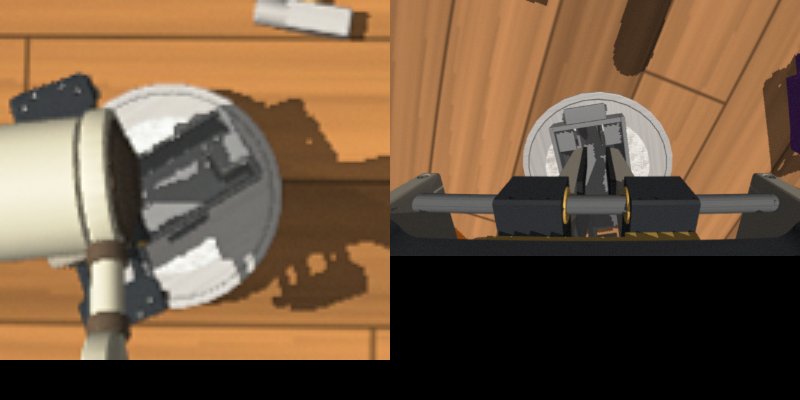

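The fingers sit inside the tote at the tab end and it has turned with the disc: the tab is at wrist-view (585,110) and forces are small. I'll carry on.

```bash
python3 - <<'E'
from h import *
import pickle
c=np.array([.519,.140]);r=.038
arc(c,r,110,1,.096,6)
print(bot.current_contact_force().round(2))
arc(c,r,1,3,.096,1,.02)
p=bot.current_ee_pos()
bot.line_to([p[0],p[1],.14],max_speed=.1)
bot.goto([.43,.11,.30],rot(-90)); 
W=snap('wrist');bot.hold(.3);
bot.goto([.43,.02,.30],rot(-90));W2=snap('wrist');T=snap('top')
pickle.dump((W,W2,T),open('c2.pkl','wb'))
print(bot.current_clock(),bot.current_joints())
for p in ([.52,.14,.109],[.5725,-.17,.065]): print(proj(W,p),proj(W2,p))
k=np.zeros((560,800,3),np.uint8);k[:250,:400]=cv2.resize(W['pixels'],(400,250));k[:250,400:]=cv2.resize(W2['pixels'],(400,250))
for i,w in enumerate((W,W2)):
    u,v=np.clip(proj(w,[.52,.14,.109]).astype(int),[75,75],[565,325]);print('crop',i,u-75,v-75)
    k[250:550,i*400:i*400+300]=cv2.resize(w['pixels'][v-75:v+75,u-75:u+75],(300,300),interpolation=cv2.INTER_CUBIC)
cv2.imwrite('pics/k2.png',k)
E
```

```text
[ 0.24 -0.56  0.3 ]
12.5 [-2.34708926e-01 -2.77474636e-01  1.84672944e+00  4.48520786e-04
  1.57253147e+00  1.33545626e+00]
[297.1316337  108.64701474] [221.70626987 109.64923788]
[535.45440901  70.08768932] [467.18125648  69.16877403]
crop 0 222 33
crop 1 146 34
```

View pics/k2.png

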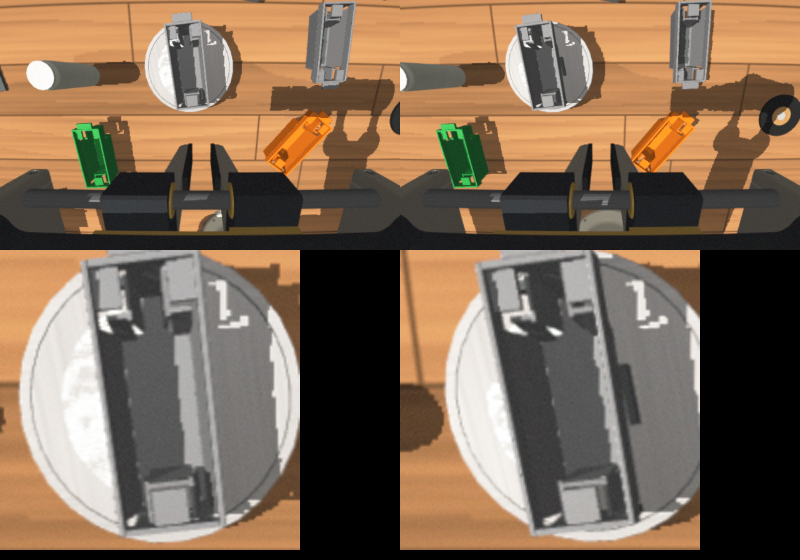

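The tote is turned with its tab now at the far side, wrist view W about (292,26) in full pixels. Computing its angle next.

```bash
python3 - <<'E'
from h import *
import pickle
W,W2,T=pickle.load(open('c2.pkl','rb'))
g=lambda p,x,y,k:(x+(p[0]+.5)/k-.5,y+(p[1]+.5)/k-.5)
w=[g(p,222,33,2) for p in[(83,13),(198,4),(224,275),(124,283)]]
w2=[g(p,146,34,2) for p in[(78,16),(197,5),(238,275),(133,284)]]
for a,b in zip(w,w2): X,e=tri(W,a,W2,b);print(X.round(4),round(e,4))
for c,q in((W,w),(W2,w2)):
    P=np.array([onz(c,*p,.109) for p in q]);m=(P[0]+P[1]-P[2]-P[3])/2
    print(P.mean(0).round(4),np.degrees(np.arctan2(m[1],m[0])).round(2),[np.linalg.norm(P[i]-P[(i+1)%4]).round(4) for i in range(4)])
E
```

```text
[0.5955 0.177  0.107 ] 0.0004
[0.6043 0.112  0.091 ] 0.0001
[0.4432 0.095  0.0944] 0.0008
[0.4409 0.1582 0.1121] 0.0013
[0.5205 0.1357 0.109 ] 6.37 [np.float64(0.0649), np.float64(0.1544), np.float64(0.0631), np.float64(0.1553)]
[0.5198 0.1338 0.109 ] 5.94 [np.float64(0.0688), np.float64(0.1551), np.float64(0.0675), np.float64(0.156)]
```

```bash
python3 - <<'E'
from h import *
import pickle
c=np.array([.519,.140]);r=.038
t=np.radians(3.5);p=c+r*np.array([np.cos(t),np.sin(t)])
bot.goto([*p,.135],rot(3.5-90));bot.line_to([*p,.106],max_speed=.08);print(bot.current_contact_force().round(2))
bot.line_to([*p,.096],max_speed=.05);print(bot.current_contact_force().round(2))
arc(c,r,3.5,0.3,.096,1,.01);print(bot.current_contact_force().round(2))
q=bot.current_ee_pos();bot.line_to([q[0],q[1],.14],max_speed=.1)
bot.goto([.47,.135,.27],rot(-90));bot.hold(.2);W=snap('wrist')
bot.goto([.51,-.14,.25],rot(-90));bot.hold(.2);V=snap('wrist')
bot.goto([.51,-.22,.25],rot(-90));bot.hold(.2);V2=snap('wrist')
pickle.dump((W,V,V2),open('c3.pkl','wb'));print(bot.current_clock())
k=np.zeros((600,800,3),np.uint8)
for i,(w,X) in enumerate(((W,[.52,.137,.109]),(V,[.5725,-.17,.065]),(V2,[.5725,-.17,.065]))):
    u,v=np.clip(proj(w,X).astype(int),[66,75],[573,325]);print('crop',i,u-66,v-75)
    k[:300 if i<2 else 600][(i//2)*300:(i//2)*300+300,(i%2)*400:(i%2)*400+264]=cv2.resize(w['pixels'][v-75:v+75,u-66:u+66],(264,300))
    cv2.imwrite(f'pics/c3_{i}.png',w['pixels'])
k=np.zeros((450,800,3),np.uint8)
for i,(w,X) in enumerate(((W,[.52,.137,.109]),(V,[.5725,-.17,.065]),(V2,[.5725,-.17,.065]))):
    u,v=np.clip(proj(w,X).astype(int),[44,75],[595,325]);print('crop3',i,u-44,v-75)
    k[:,i*266:i*266+264]=cv2.resize(w['pixels'][v-75:v+75,u-44:u+44],(264,450),interpolation=cv2.INTER_CUBIC)
cv2.imwrite('pics/k3.png',k)
E
```

```text
[-0.37  0.1   0.45]
[-0.24 -0.24  0.04]
[-0.18  0.02 -0.01]
18.1917
crop 0 254 69
crop 1 282 58
crop 2 215 57
crop3 0 276 69
crop3 1 304 58
crop3 2 237 57
```

View pics/k3.png

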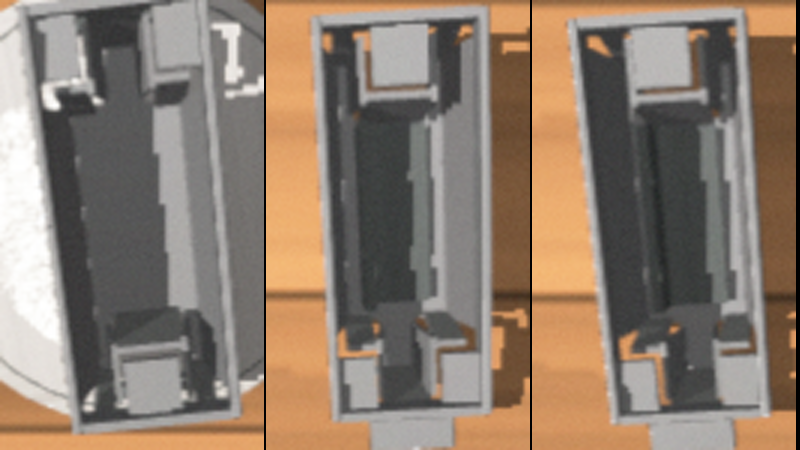

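```bash
python3 - <<'E'
from h import *
import pickle
W,V,V2=pickle.load(open('c3.pkl','rb'))
g=lambda p,x,y,k:(x+(p[0]+.5)/k-.5,y+(p[1]+.5)/k-.5)
w=[g(p,276,69,3) for p in[(20,10),(208,0),(240,415),(73,432)]]
v=[g(p,304,58,3) for p in[(48,17),(225,6),(224,412),(66,420)]]
v2=[g(p,237,57,3) for p in[(39,21),(213,9),(237,413),(80,423)]]
for a,b in zip(v,v2): X,e=tri(V,a,V2,b);print(X.round(4),round(e,4))
for c,q,z in((W,w,.109),(V,v,.065),(V2,v2,.065)):
    P=np.array([onz(c,*p,z) for p in q]);m=(P[0]+P[1]-P[2]-P[3])/2
    print(P.mean(0).round(4),np.degrees(np.arctan2(m[1],m[0])).round(2),[np.linalg.norm(P[i]-P[(i+1)%4]).round(4) for i in range(4)])
E
```

```text
[ 0.6502 -0.1354  0.0623] 0.0004
[ 0.6537 -0.202   0.066 ] 0.0005
[ 0.4959 -0.2104  0.0629] 0.0006
[ 0.4915 -0.1432  0.0619] 0.0002
[0.52   0.1362 0.109 ] 5.85 [np.float64(0.0661), np.float64(0.1528), np.float64(0.0667), np.float64(0.1566)]
[ 0.5732 -0.1727  0.065 ] 2.82 [np.float64(0.0669), np.float64(0.1581), np.float64(0.067), np.float64(0.1576)]
[ 0.573  -0.1731  0.065 ] 2.97 [np.float64(0.066), np.float64(0.1571), np.float64(0.0668), np.float64(0.1575)]
```

Full tote: (0.573,−0.173), with its tab at −177.1° and the rim triangulated at 0.063. The empty tote is still at about 5.9°, since the slack took up the small nudge, so I'll push further. I'll check the angle numerically from line segments.

```bash
cat >> h.py <<'E'
def longlines(c,ctr,z,amin=.09):
    L=cv2.createLineSegmentDetector().detect(cv2.cvtColor(c['pixels'],cv2.COLOR_BGR2GRAY))[0][:,0]
    for l in L:
        P,Q=onz(c,l[0],l[1],z),onz(c,l[2],l[3],z);d=Q-P
        if np.linalg.norm(d)>amin and np.linalg.norm((P+Q)[:2]/2-ctr)<.06:
            if d[0]<0:d=-d
            print('  line mid',((P+Q)/2)[:2].round(4),'len',np.linalg.norm(d).round(3),'ang',np.degrees(np.arctan2(d[1],d[0])).round(2))
E
python3 - <<'E'
from h import *
import pickle
W,V,V2=pickle.load(open('c3.pkl','rb'))
print('W');longlines(W,[.52,.136],.109)
print('V');longlines(V,[.573,-.173],.065);print('V2');longlines(V2,[.573,-.173],.065)
c=np.array([.519,.140]);r=.038
t=np.radians(2);p=c+r*np.array([np.cos(t),np.sin(t)])
bot.goto([*p,.135],rot(2-90));bot.line_to([*p,.106],max_speed=.08)
bot.line_to([*p,.096],max_speed=.05);print(bot.current_contact_force().round(2))
arc(c,r,2,-2.4,.096,1,.008);print(bot.current_contact_force().round(2))
q=bot.current_ee_pos();bot.line_to([q[0],q[1],.14],max_speed=.1)
bot.goto([.47,.135,.27],rot(-90));bot.hold(.2);W=snap('wrist')
pickle.dump(W,open('c4.pkl','wb'));print('new');longlines(W,[.52,.136],.109);print(bot.current_clock())
E
```

```text
W
  line mid [0.5196 0.1683] len 0.153 ang 6.41
  line mid [0.5258 0.1037] len 0.125 ang 6.43
V
  line mid [ 0.5706 -0.1419] len 0.154 ang 3.23
  line mid [ 0.5887 -0.2051] len 0.11 ang 3.49
  line mid [ 0.5859 -0.2014] len 0.127 ang 3.03
V2
  line mid [ 0.5711 -0.1421] len 0.156 ang 3.23
  line mid [ 0.575  -0.2059] len 0.15 ang 3.29
[ 0.67  0.94 -0.65]
[-0.12  0.62 -0.51]
new
  line mid [0.5196 0.1683] len 0.153 ang 6.41
  line mid [0.5258 0.1037] len 0.125 ang 6.44
22.5167
```

Full tote yaw is 3.25° from the lines; the empty tote is at 6.4° and didn't move, since the finger only just reached the wall. Pushing 3° further, without leaving the tote between checks.

```bash
python3 - <<'E'
from h import *
import pickle
c=np.array([.519,.140]);r=.038
def push(a1):
    a0=-1.;t=np.radians(a0);p=c+r*np.array([np.cos(t),np.sin(t)])
    bot.goto([*p,.135],rot(a0-90));bot.line_to([*p,.096],max_speed=.08);print(bot.current_contact_force().round(2))
    arc(c,r,a0,a1,.096,1,.008);print(bot.current_contact_force().round(2))
    arc(c,r,a1,a1+1.5,.096,1,.01)
    q=bot.current_ee_pos();bot.line_to([q[0],q[1],.14],max_speed=.1)
    bot.goto([.47,.135,.27],rot(-90));bot.hold(.15);W=snap('wrist')
    print('new',a1);longlines(W,[.52,.136],.109);print(bot.current_clock());return W
W=push(-5.3)
pickle.dump(W,open('c5.pkl','wb'))
E
```

```text
[-0.52  0.3   0.82]
[0.57 0.11 0.2 ]
new -5.3
  line mid [0.508  0.1668] len 0.102 ang 6.24
  line mid [0.525  0.1036] len 0.127 ang 6.4
26.0667
```

```bash
python3 - <<'E'
from h import *
import pickle
c=np.array([.519,.140]);r=.038
def push(a1):
    a0=-3.;t=np.radians(a0);p=c+r*np.array([np.cos(t),np.sin(t)])
    bot.goto([*p,.135],rot(a0-90));bot.line_to([*p,.096],max_speed=.08)
    arc(c,r,a0,a1,.096,1,.008);print(bot.current_contact_force().round(2))
    arc(c,r,a1,a1+1.5,.096,1,.01)
    q=bot.current_ee_pos();bot.line_to([q[0],q[1],.14],max_speed=.1)
    bot.goto([.47,.135,.27],rot(-90));bot.hold(.15);W=snap('wrist')
    print('new',a1);longlines(W,[.52,.136],.109);print(bot.current_clock());return W
W=push(-8.2)
pickle.dump(W,open('c5.pkl','wb'))
E
```

```text
[-0.11 -0.17  0.03]
new -8.2
  line mid [0.5201 0.1683] len 0.154 ang 6.41
  line mid [0.5263 0.1038] len 0.126 ang 6.4
29.6917
```

The fingertips must be thinner than their backs, so the side clearance is larger than I assumed. I'll set the tool at the wanted yaw inside the tab end and spread the jaws gently, so a finger pushes the side wall round to that yaw.

```bash
python3 - <<'E'
from h import *
import pickle
a=3.25;t=np.radians(a);p=np.array([.520,.1362])+.038*np.array([np.cos(t),np.sin(t)])
bot.goto([*p,.135],rot(a-90));bot.line_to([*p,.096],max_speed=.08)
F=lambda s:print(s,bot.current_contact_force().round(2),bot.current_opening())
F('in')
for o in(.3,.38,.46,.54): 
    bot.set_gripper(o,3);F(o)
    if bot.current_opening()<o-.02: break
bot.set_gripper(.2,3);F('back')
bot.line_to([*p,.14],max_speed=.1)
bot.goto([.47,.135,.27],rot(-90));bot.hold(.15);W=snap('wrist')
longlines(W,[.52,.136],.109);print(bot.current_clock())
pickle.dump(W,open('c6.pkl','wb'));cv2.imwrite('pics/w6.png',W['pixels'])
E
```

```text
in [-0.3  -0.47  0.37] 0.2020138632002174
0.3 [-0.27  0.14 -1.12] 0.29908531801088456
0.38 [-0.55  0.34  0.47] 0.35820370216964215
back [-0.36 -0.12 -0.47] 0.19849524155643897
  line mid [0.5197 0.1679] len 0.153 ang 5.92
  line mid [0.525  0.1034] len 0.124 ang 5.8
  line mid [0.5304 0.1074] len 0.093 ang 5.65
33.5083
```

```bash
python3 - <<'E'
from h import *
import pickle
a=3.25
bot.set_gripper(.3,10)
bot.goto([.558,.1395,.135],rot(a-90));bot.line_to([.558,.1395,.096],max_speed=.08)
bot.line_to([.558,.1358,.096],max_speed=.006);print(bot.current_contact_force().round(2),bot.current_ee_pos())
bot.line_to([.558,.1375,.096],max_speed=.02)
bot.line_to([.558,.1375,.14],max_speed=.1)
bot.goto([.47,.135,.27],rot(-90));bot.hold(.1);W=snap('wrist')
longlines(W,[.52,.136],.109);print(bot.current_clock())
pickle.dump(W,open('c7.pkl','wb'));cv2.imwrite('pics/w7.png',W['pixels'])
E
```

```text
[ 0.18 -0.32 -0.01] [0.55801834 0.13571327 0.09600031]
  line mid [0.5186 0.1679] len 0.157 ang 4.17
  line mid [0.5323 0.1039] len 0.141 ang 4.1
37.6083
```

The empty tote's tab is at 4.1° against a target of 3.25°, so it's opposite within 1°. Now grip across the middle, lift, and hover over the full tote for a check.

```bash
python3 - <<'E'
from h import *
import pickle
R=rot(3.25-90)
F=lambda s:print(s,bot.current_contact_force().round(2),round(bot.current_opening(),3),round(bot.current_clock(),2))
bot.set_gripper(1.0,30)
bot.goto([.520,.1357,.13],R);bot.line_to([.520,.1357,.082],max_speed=.1);F('down')
bot.set_gripper(.5,30);F('grip')
bot.line_to([.520,.1357,.10],max_speed=.04);F('lift')
bot.line_to([.520,.1357,.19],max_speed=.15)
bot.line_to([.573,-.1728,.19],max_speed=.18);bot.line_to([.573,-.1728,.135],max_speed=.1);F('hover')
S=snap('side');T=snap('top');W=snap('wrist');pickle.dump((S,T,W),open('c8.pkl','wb'))
k=np.zeros((600,800,3),np.uint8)
u,v=proj(S,[.573,-.173,.08]).astype(int);print(u,v)
k[:400,:400]=cv2.resize(S['pixels'][v-50:v+50,u-50:u+50],(400,400),interpolation=cv2.INTER_CUBIC)
u,v=proj(T,[.573,-.173,.08]).astype(int);print(u,v)
k[:400,400:]=cv2.resize(T['pixels'][v-50:v+50,u-50:u+50],(400,400),interpolation=cv2.INTER_CUBIC)
k[400:,:320]=cv2.resize(W['pixels'],(320,200))
cv2.imwrite('pics/k8.png',k)
E
```

```text
down [ 0.37 -0.33  0.36] 1.002 39.92
grip [-0.95 -0.27  2.5 ] 0.735 40.4
lift [-0.22  0.66 -2.72] 0.738 41.0
hover [-0.53  0.4  -2.29] 0.732 44.34
351 227
396 184
```

View pics/k8.png

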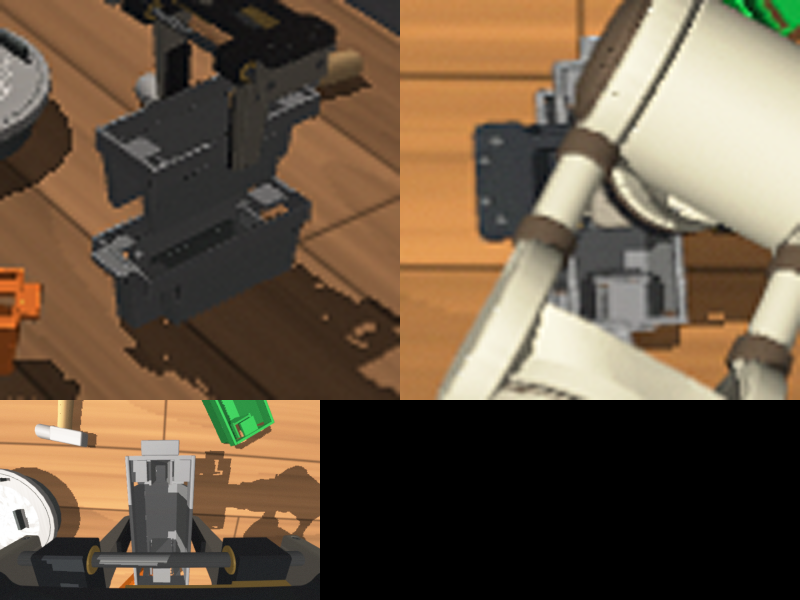

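Held level, with its tab at the far end, over the full tote. In the wrist picture the far rim corners are near (258,114) and (390,114). Checking those against the expected in-hand pose.

```bash
python3 - <<'E'
from h import *
import pickle
S,T,W=pickle.load(open('c8.pkl','rb'))
t=np.radians(3.25);e=np.array([np.cos(t),np.sin(t)]);n=np.array([-e[1],e[0]]);c=np.array([.573,-.1728])
for z in(.157,.162):
    for s in(1,-1): print('exp',proj(W,[*(c+.08*e+s*.034*n),z]).round(1))
    for p in((258,114),(390,114)):
        d=onz(W,*p,z)[:2]-c;print('seen local',(d@e).round(4),(d@n).round(4))
longlines(W,c,.162,.06)
# horizontal-ish far edge
L=cv2.createLineSegmentDetector().detect(cv2.cvtColor(W['pixels'],cv2.COLOR_BGR2GRAY))[0][:,0]
print([l.round(1).tolist() for l in L if 85<l[1]<135 and abs(l[1]-l[3])<6 and abs(l[0]-l[2])>40])
E
```

```text
exp [253.7 114.2]
exp [390.8 114.2]
seen local 0.0801 0.0318
seen local 0.0801 -0.0336
exp [251.3 113.9]
exp [393.2 114. ]
seen local 0.0799 0.0308
seen local 0.08 -0.0324
  line mid [ 0.5284 -0.1361] len 0.068 ang -88.6
  line mid [ 0.5352 -0.1423] len 0.077 ang -86.53
  line mid [ 0.5327 -0.1342] len 0.061 ang -86.35
  line mid [ 0.5422 -0.1536] len 0.062 ang -86.05
[[358.1000061035156, 101.19999694824219, 446.8999938964844, 102.5], [408.20001220703125, 108.19999694824219, 358.1000061035156, 105.30000305175781], [191.89999389648438, 90.80000305175781, 279.5, 95.4000015258789], [354.3999938964844, 111.0, 284.3999938964844, 111.5], [284.3999938964844, 108.80000305175781, 354.3999938964844, 108.4000015258789]]
```

The in-hand pose is as expected to within a millimetre. Lowering with force checks.

```bash
python3 - <<'E'
from h import *
p=[.573,-.1728]
bot.line_to([*p,.104],max_speed=.06);f0=bot.current_contact_force();print(f0.round(2))
z=.104
while z>.093:
    z-=.0015;bot.line_to([*p,z],max_speed=.02);f=bot.current_contact_force();print(round(z,4),f.round(2))
    if f[2]-(-2.5)>5 or np.hypot(*f[:2])>5: break
print(bot.current_clock())
E
```

```text
[ 0.48 -0.13 -2.36]
0.1025 [-0.84  0.36 -2.17]
0.101 [-0.6  -0.55 -2.28]
0.0995 [ 0.36  0.02 -1.72]
0.098 [ 0.2  -0.04 -2.03]
0.0965 [-2.24  2.41  4.3 ]
46.4083
```

Contact came at the expected seating height (about 0.097). Releasing and retreating for the check.

```bash
python3 - <<'E'
from h import *
import pickle
bot.set_gripper(.85,10);bot.set_gripper(1.0);print(bot.current_contact_force().round(2))
bot.line_to([.573,-.1728,.22],max_speed=.1)
bot.goto([.48,-.14,.29],rot(-90));bot.hold(.1);V=snap('wrist')
bot.goto([.48,-.25,.29],rot(-90));bot.hold(.1);V2=snap('wrist')
bot.goto([.35,-.35,.35],rot(-90));S=snap('side');T=snap('top')
pickle.dump((V,V2,S,T),open('c9.pkl','wb'));print(bot.current_clock())
k=np.zeros((560,800,3),np.uint8)
for i,w in enumerate((V,V2)):
    u,v=np.clip(proj(w,[.573,-.173,.124]).astype(int),[44,75],[595,325]);print('crop3',i,u-44,v-75)
    k[:450,i*266:i*266+264]=cv2.resize(w['pixels'][v-75:v+75,u-44:u+44],(264,450),interpolation=cv2.INTER_CUBIC)
u,v=proj(S,[.573,-.173,.08]).astype(int);k[:268,532:]=cv2.resize(S['pixels'][v-40:v+40,u-40:u+40],(268,268),interpolation=cv2.INTER_CUBIC)
k[280:448,532:]=cv2.resize(T['pixels'],(268,168))
cv2.imwrite('pics/k9.png',k)
E
```

```text
[ 0.2  -0.28  0.54]
50.75
crop3 0 308 30
crop3 1 209 30
```

View pics/k9.png

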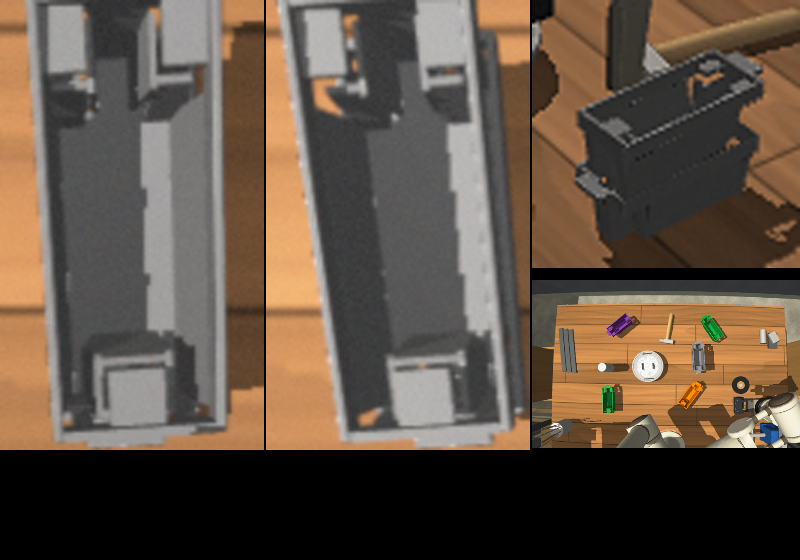

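The stack shows one tote on the other with the lower tab at the near end and the upper tab at the far end; the bystanders are in place. As a numeric level check, I'll intersect the long rim lines from the two views.

```bash
python3 - <<'E'
from h import *
import pickle
V,V2,S,T=pickle.load(open('c9.pkl','rb'))
def segs(c):
    o=[]
    for l in cv2.createLineSegmentDetector().detect(cv2.cvtColor(c['pixels'],cv2.COLOR_BGR2GRAY))[0][:,0]:
        P,Q=onz(c,l[0],l[1],.124),onz(c,l[2],l[3],.124)
        m=(P+Q)/2
        if np.linalg.norm(P-Q)>.08 and abs(m[0]-.573)<.05 and abs(m[1]+.173)<.05:o.append((m[1],l))
    return o
a,b=segs(V),segs(V2)
def plane(c,l):
    o,d=ray(c,l[0],l[1]);_,e=ray(c,l[2],l[3]);n=np.cross(d,e);n/=np.linalg.norm(n);return n,n@o
print([round(float(x[0]),4) for x in a],[round(float(x[0]),4) for x in b])
for ya,la in a:
    for yb,lb in b:
        if abs(ya-yb)>.006: continue
        n1,d1=plane(V,la);n2,d2=plane(V2,lb)
        r=[np.linalg.solve([n1,n2,[1,0,0]],[d1,d2,x]) for x in(.5,.573,.645)]
        d=r[2]-r[0];print('y z at x=.5,.573,.645',[q[1:].round(4).tolist() for q in r],'yaw',np.degrees(np.arctan2(d[1],d[0])).round(2),'tilt',np.degrees(np.arctan2(d[2],d[0])).round(2))
g=lambda p,x,y,k:(x+(p[0]+.5)/k-.5,y+(p[1]+.5)/k-.5)
for p,q in(((54,441),(76,440)),((222,430),(244,430))):print(tri(V,g(p,308,30,3),V2,g(q,209,30,3)))
E
```

```text
[-0.1423, -0.2062, -0.2028, -0.1476] [-0.1418, -0.2055]
y z at x=.5,.573,.645 [[-0.1467, 0.1232], [-0.1417, 0.1236], [-0.1368, 0.1241]] yaw 3.9 tilt 0.36
y z at x=.5,.573,.645 [[-0.2107, 0.1236], [-0.2057, 0.1239], [-0.2008, 0.1242]] yaw 3.94 tilt 0.21
y z at x=.5,.573,.645 [[-0.209, 0.1101], [-0.2042, 0.1115], [-0.1993, 0.1129]] yaw 3.83 tilt 1.13
y z at x=.5,.573,.645 [[-0.1515, 0.1384], [-0.1466, 0.1391], [-0.1417, 0.1398]] yaw 3.84 tilt 0.54
(array([ 0.49251587, -0.14383845,  0.12055628]), np.float64(0.00037648370742219655))
(array([ 0.49632406, -0.21054168,  0.11798232]), np.float64(6.973700738004635e-05))
```

The rim measures 0.1236–0.124 high on both sides (0.124 expected), level to about 0.3°, so the tote is seated and stacked.

```bash
python3 -c "
from h import *
print(bot.current_contact_force().round(2),bot.current_clock());bot.job_done()"
```

```text
[ 0.87 -0.58 -0.68] 50.75
the job is handed in; nothing more can be done
```

The empty tote is now stacked on the full one with its tab pointing the opposite way, and I handed the job in at 50.75 s.

**Turning:** I pushed the empty tote round from inside its rim, on the disc, from about 148° to 4.1°. Opposite to the full tote's tab is about 3.2°. Several small nudges did nothing because the fingertips are thinner than I had assumed. Spreading the jaws moved it only about 0.5°, and a direct push on the side wall finished it.

**Stacking:** I gripped it across the middle, lifted it, lowered it with force checks and released it. Contact came at TCP height 0.0965–0.098, against 0.097 expected.

**Last checks:**
- **Seating:** two-view lines put the upper rim at 0.1236–0.124 m on both sides, against 0.124 expected, and level to about 0.3°. Nested, it would sit clearly lower.
- **Yaw:** the upper tote measures about 3.9°, against 3.2° expected, so it is within 1°.
- **Disagreement:** hand-picked near-end corners gave rim heights of 0.118–0.121. I put this down to picking the corners by eye.
- **Bystanders:** I checked the spray can, grinding wheel and hammer only by eye, in the final top view, and they look unmoved. I did not re-measure the full tote's own position after stacking; the stack is where I measured it before.

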